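# Lock the filler cap onto the empty plant sprayer

### The job

Close the empty aluminium sprayer tank: take the filler cap that has two side pins, set it down into the tank's collar with the pins in the gaps between the two hooks, and turn it clockwise (seen from above) until the pins are fully home against the stops and the seal is squeezed tight. Then let go; leave the spare cap without pins where it stands.

Things in the scene. Friction and masses are not known exactly. Their poses are not given: they have to be found in the camera images.
- cap: Loose cap, 0.13-0.21 kg, upright on the shelf. Origin: centre of underside, z up. Black plug (radius 24 mm at z 0, 29 at z 10), black disc radius 40 (z 10-22), stem radius 12, grey grip bar 64 long in x, 16 thick in y, z 46-74 mm: grip its long faces at z 60. Two black pins, 8 thick, at z 16 along +x and -x (in line with the bar) reach 51 mm from the axis. A half turn makes no difference.
- tank: Fixed aluminium sprayer tank, 160 mm wide; place and yaw vary. Origin: centre of underside, z up. Brass/black spray outlet low on its +x side, to 126 mm out. Open collar on top, 109 mm inside, highest point z 135. Two hooks overhang it inwards to radius 43.5: from above, counterclockwise positive, each covers -12 to +50 degrees, one about +x, one about -x. The rest is open gap.
- seal_top (a point): Centre of the black sprung seal ring in the collar, tank z 114 mm, axes as the tank. Ring hole radius 33 takes the plug; the disc rests on the ring (cap origin 10 mm below this point). Pins drop in with cap x 58 to 160 degrees counterclockwise of tank x (or + half turn). Turning clockwise, ramps push the cap 2.5 mm down (done by 14 degrees; 8 N, under 0.6 N m) to stops at 0 degrees.
- spare_cap: Spare cap: same plug, disc, stem, grey bar and size as the other but no pins, so it cannot lock. Loose, upright on the shelf; origin at the centre of its underside. Leave it alone. Which of the two caps stands where varies.
There are look-alikes about, which are no part of the job. What is meant by the tank is not orange or purple, and is the smaller of those in its own colour.

How it is judged:
By the outcome, as a careful person would: the job done as asked, in the order asked, and still so for the second after the job is handed in, with the robot touching nothing.
It also fails if it takes over 45 s, if anything falls off the work surface, if the arm or the gripper's body presses on something with over 40 N, if the wrist force passes 120 N, or if a joint passes its speed limit or range.

### The arm

A 7-joint arm with a two-finger parallel gripper is mounted at the origin on the work surface. World frame = base frame: x ahead of the robot, y to its left, z up, the work surface at z = 0. Lengths are in m, angles in rad, forces in N, time in s.
With the tool pointing down it reaches from about 0.4 to 0.85 m from the base axis. Payload 4.5 kg.
Tool frame: the origin (TCP) lies on the centre line of the jaws, within the pads' length; the fingertips stand 17 mm ahead of it and the grasp point (between the pads) lies 2 mm behind it; z points along the fingers, y is the direction in which the jaws open and shut (so a half turn about z gives the same grasp; the last joint's range is limited). The gripper opens to 85 mm and grips with 20 to 120 N. Pads are 22 mm wide; open, the fingers measure 114 mm over their backs; the gripper's body (76 mm by 85 mm) begins 54 mm behind the grasp point. The pads swing forward as they close: fully open they stand 13 mm farther back than shut.
Start: joints at [-1.136, 0.689, -0.195, 1.565, 0.157, 0.902, -0.215], TCP at [0.244, 0.575, 0.248] pointing down, gripper open.
Joint ranges: [-3.01, 3.01], [-0.46, 2.08], [-1.47, 1.51], [0.13, 2.56], [-1, 4.14], [0.04, 2.09], [-2.66, 2.66]. Speed limits (rad/s): [2.57, 2.57, 3.14, 3.14, 3.14, 3.14, 3.14].

### API

Orientations are given as a rotation vector (axis times angle).
In Python, from workcell import bot gives the robot as it stands.
- The arm moves only by the tool send_rows, never from a script. Its argument "commands" is a list of rows, each an object of numbers: "jaw": the finger opening in m, from 0 to 0.0854; "tx", "ty", "tz": the shift along the world's x, y, z in m; "roll": the turn about the world's z in rad. In form: [{"jaw": .., "tx": .., "ty": .., "tz": .., "roll": ..}, ...]. A call has 1 to 5 rows; each row shifts and turns the commanded pose from where the row before left it; what a row does not reach is not made up. A row lasts 1/10 s, in which the tool goes at most 50 mm and 8.59 degrees, less where a joint would pass 70% of its speed; a pose out of reach is approached as far as the arm can. A call with a gripper value outside its range is refused whole. The fingers move at their own pace and stop on an object; "grip_force" is the grip in N (left out, the last holds). Time passes only in rows, so rows that do not move let the fingers close. It gives the time, the measured TCP pose, the force and the opening at its end, in the units of the state.
- bot.get_obs(): the state, without advancing time (a new reading comes with each control period).
- bot.capture(name): name is "scene" or "top" or "wrist"; returns the picture (400x640x3 uint8, red, green, blue); there is no depth.
- bot.camera_params(name): a dict with "fx", "fy", "cx", "cy" (pixels), "rvec" (rotation vector, rad) and "tvec" (3), from world to camera coordinates, as OpenCV has them. Camera axes: x right, y down, z forward; pixel columns grow to the right and rows downward; lengths in m; the calibration is good to about 2 mm. A picture is of the moment at which its call begins: read the wrist's pose just before it. camera_params takes no time and is no camera call; for the wrist camera it gives the pose at the moment of the call.
- bot.job_done(): hands the job in, once; it reports no verdict.
The state is a dict: "t": time; "joint_positions": joint angles; "joint_vel": joint speeds; "effort": joint torques, N m; "tcp_pos": TCP position; "orientation": TCP orientation; "force": force on the tool from outside, world axes, zero at the start; "wrist_torque": the same for the moment, N m; "grip_width": finger opening in m.
Only numpy, scipy, OpenCV 4.12 (cv2) and the standard library are available. Lean on these libraries where they do the work, as an engineer would, in place of code of your own. Each camera call takes 0.05 s, during which the arm holds its last target.

## Working session

There is one attempt and no reset: what is moved stays moved. The work goes in short steps, Python scripts to look and compute and a tool call to move; the robot and the scene stay as the last step left them, time stands still between calls to the robot, and variables do not carry over. Pictures are saved under pics/ and viewed, and the job is handed in when it is done.

Besides the shell and the picture viewer there is one more tool, called after "Call:" by a JSON object that holds its "name" and its "arguments", one argument or row to a line. send_rows: Moves the arm, as the interface text tells. Its arguments: {"type":"object","properties":{"commands":{"type":"array","items":{"type":"object","properties":{"jaw":{"type":"number"},"tx":{"type":"number"},"ty":{"type":"number"},"tz":{"type":"number"},"roll":{"type":"number"}}}},"grip_force":{"type":"number"}},"required":["commands"]}

```bash
mkdir -p pics; ls; python3 - <<'E'
from workcell import bot
import cv2
o=bot.get_obs();print(o)
for n in ["scene","top","wrist"]:
    p=bot.camera_params(n);print(n,p)
    cv2.imwrite(f"pics/{n}0.png",bot.capture(n)[:,:,::-1])
E
```

```text
pics
{'t': 0.0, 'joint_positions': array([-1.13621305,  0.68999566, -0.19453642,  1.56635071,  0.15731845,
        0.90249411, -0.21510349]), 'joint_vel': array([-0.00099902, -0.00190052, -0.00017279,  0.0009922 , -0.0021828 ,
       -0.00223928, -0.00017737]), 'effort': array([-7.15807000e-04, -5.39615893e+01, -1.26681715e+00, -1.58539242e+01,
        9.00282932e-03,  9.64793988e-03,  1.76325949e-05]), 'tcp_pos': array([0.24363312, 0.57488584, 0.24747553]), 'orientation': array([-6.25126328e-01, -3.07852606e+00,  2.88559747e-03]), 'force': array([-0.190775  ,  0.62224434, -0.00238919]), 'wrist_torque': array([ 0.03454832, -0.03366913, -0.0326252 ]), 'grip_width': 0.08523807675094165}
scene {'fx': 483.1374251105048, 'fy': 483.1374251105048, 'cx': 321.21293051806396, 'cy': 203.70510502885824, 'rvec': array([ 2.77311564, -0.38274716,  0.07777385]), 'tvec': array([-0.3613256 ,  0.22132984,  1.38494937])}
top {'fx': 456.6778498108603, 'fy': 456.6778498108603, 'cx': 319.4418798309723, 'cy': 200.17339765208303, 'rvec': array([ 2.13803273, -2.17538675,  0.12191985]), 'tvec': array([0.12037395, 0.40650054, 1.31639036])}
wrist {'fx': 292.74339459711797, 'fy': 292.74339459711797, 'cx': 322.5152098880808, 'cy': 197.6244094462974, 'rvec': array([-2.4015513 , -1.59071888, -0.23924369]), 'tvec': array([-0.6251892 , -0.03861034,  0.38002773])}
```

View pics/scene0.png

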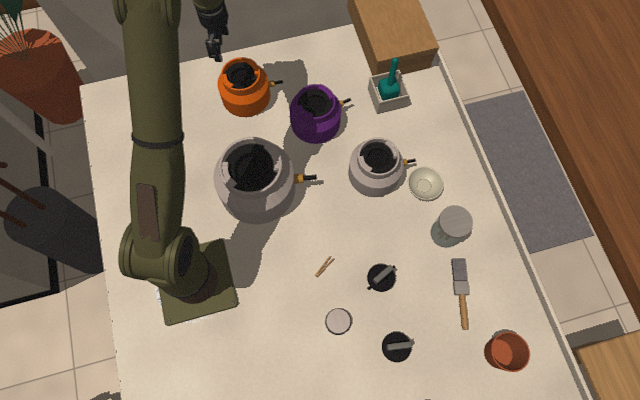

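View pics/top0.png

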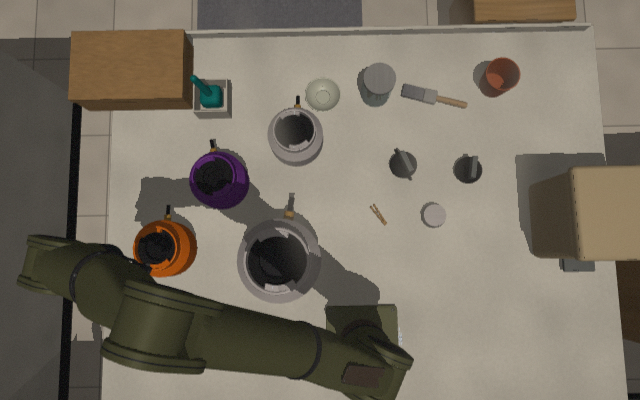

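View pics/wrist0.png

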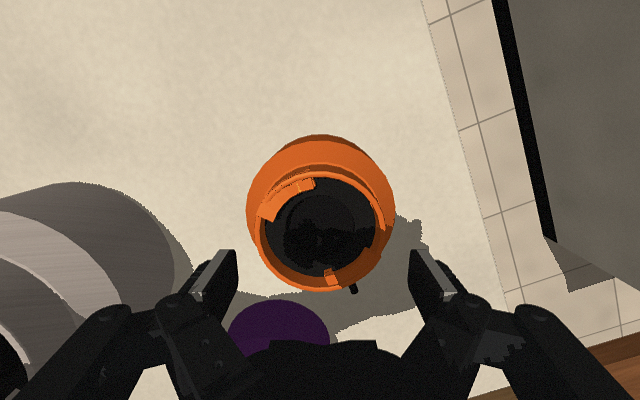

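The tank could be any of four in the scene view: orange (245,85), purple (316,112), large aluminium (255,178) or small aluminium (377,166). By the description it is the small aluminium one. The cap could be the one at scene (381,277) / top (403,164) or the one at scene (397,346) / top (468,169). I'll check both in close crops.

```bash
python3 - <<'E'
import cv2,numpy as np
s=cv2.imread("pics/scene0.png");t=cv2.imread("pics/top0.png")
def c(im,u,v,r=35): return cv2.resize(im[v-r:v+r,u-r:u+r],(390,290),interpolation=cv2.INTER_CUBIC) if 0 else cv2.resize(im[v-r:v+r,u-r:u+r],(290,290),interpolation=cv2.INTER_CUBIC)
a=np.hstack([c(s,381,275,30),c(s,397,346,30)]);a=np.hstack([a[:,:290],a[:,290:]])
b=np.hstack([c(t,403,164,30),c(t,468,169,30)])
cv2.imwrite("pics/caps.png",np.vstack([a,b]))
cv2.imwrite("pics/tank.png",np.hstack([c(s,378,166),c(t,296,132)]))
E
```

```text
(no output)
```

View pics/caps.png

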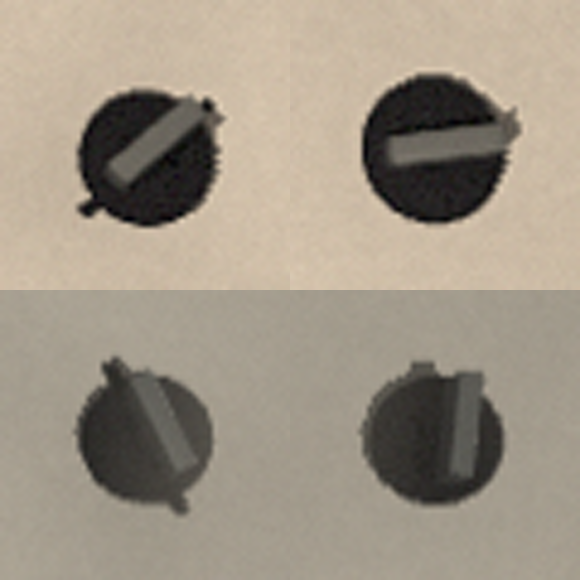

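View pics/tank.png

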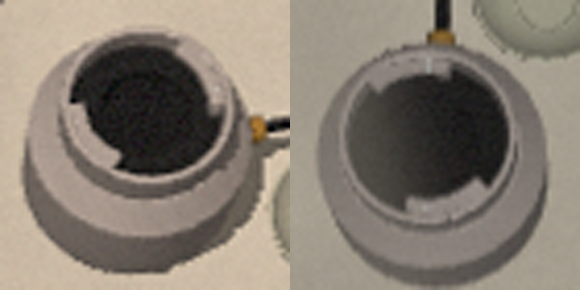

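```bash
cat > h.py <<'E'
import cv2,numpy as np
def P(p):
    R=cv2.Rodrigues(np.array(p["rvec"],float))[0];t=np.array(p["tvec"],float)
    K=np.array([[p["fx"],0,p["cx"]],[0,p["fy"],p["cy"]],[0,0,1]]);return K,R,t
def proj(p,X):
    K,R,t=P(p);x=(K@(R@np.atleast_2d(X).T+t[:,None]));return (x[:2]/x[2]).T
def tri(pa,a,pb,b):
    M=[];
    Ka,Ra,ta=P(pa);Kb,Rb,tb=P(pb)
    A=Ka@np.c_[Ra,ta];B=Kb@np.c_[Rb,tb]
    X=cv2.triangulatePoints(A,B,np.array(a,float).reshape(2,1),np.array(b,float).reshape(2,1));return (X[:3]/X[3]).ravel()
def onz(p,uv,z):
    K,R,t=P(p);d=R.T@np.linalg.solve(K,[uv[0],uv[1],1]);c=-R.T@t;return c+d*(z-c[2])/d[2]
E
python3 - <<'E'
from workcell import bot
from h import *
s=bot.camera_params("scene");t=bot.camera_params("top")
def q(n,a,b):
    X=tri(s,a,t,b);print(n,X.round(4),(proj(s,X)-a).round(1),(proj(t,X)-b).round(1));return X
S=lambda u,v:(351+u*60/290,245+v*60/290);T=lambda u,v:(373+u*60/290,134+v*60/290)
q("bar",S(160,143),T(166,130))
q("barend far",S(200,106),T(144,82));q("barend near",S(120,178),T(189,182))
q("pin1",S(88,210),T(182,510-290));q("pin2",S(213,112),T(108,365-290))
S=lambda u,v:(343+u*70/290,131+v*70/290);T=lambda u,v:(261+u*70/290,97+v*70/290)
q("rim",S(146,107),T(136,138))
q("brass",S(257,130),T(150,38))
E
```

```text
bar [ 0.5133 -0.1404  0.0698] [[-0.4  0.2]] [[-0.  -0.5]]
barend far [ 0.5408 -0.1274  0.076 ] [[-0.3  0.1]] [[-0.  -0.4]]
barend near [ 0.4839 -0.1531  0.068 ] [[-1.   0.4]] [[-0.1 -1.1]]
pin1 [ 0.4692 -0.1582  0.0163] [[-0.8  0.3]] [[-0.  -0.9]]
pin2 [ 0.564  -0.1196 -0.004 ] [[-0.3  0.1]] [[-0.  -0.4]]
rim [0.5948 0.1807 0.1212] [[-0.4  0.2]] [[-0.  -0.5]]
brass [0.6896 0.1746 0.0412] [[-0.1  0. ]] [[-0.  -0.1]]
```

The pinned cap is at scene (381,277), with both pins visible. The other cap's nub is only a shadow of its bar. The small aluminium tank is at scene (378,157). First I'll move over the tank for a wrist view.

Call:
{"name": "send_rows", "arguments": {
  "commands": [
    {"tz": 0.04, "jaw": 0.085},
    {"tz": 0.04, "tx": 0.01, "ty": -0.02},
    {"tx": 0.03, "ty": -0.03, "tz": 0.02, "roll": -0.13},
    {"tx": 0.03, "ty": -0.035, "roll": -0.13},
    {"tx": 0.03, "ty": -0.035, "roll": -0.13}
  ]
}}

```text
$.commands[0]: bad value
```

Call:
{"name": "send_rows", "arguments": {
  "commands": [
    {"tx": 0.03, "ty": -0.035, "roll": -0.13},
    {"tx": 0.03, "ty": -0.035, "roll": -0.13},
    {"tx": 0.03, "ty": -0.035, "roll": -0.13},
    {"tx": 0.03, "ty": -0.035, "roll": -0.13},
    {"tx": 0.03, "ty": -0.035, "roll": -0.13}
  ]
}}

```text
$.commands[0]: bad value
```

```bash
python3 - <<'E'
from workcell import bot
from h import *
import pickle
o=bot.get_obs();print(o)
p=bot.camera_params("wrist");im=bot.capture("wrist")[:,:,::-1]
K,R,t=P(p);print(-R.T@t)
pickle.dump(p,open("w1.pkl","wb"));cv2.imwrite("pics/w1.png",im)
E
```

```text
{'t': 0.15, 'joint_positions': array([-1.13622507,  0.68982072, -0.19456368,  1.56608993,  0.15732137,
        0.90249678, -0.21509546]), 'joint_vel': array([ 0.00143743, -0.00251079, -0.00144481, -0.00346987, -0.00253334,
       -0.00111597,  0.00083212]), 'effort': array([-2.01848736e-03, -5.39934683e+01, -1.26852717e+00, -1.58717859e+01,
        9.24386579e-03,  6.48879708e-03,  2.69664031e-05]), 'tcp_pos': array([0.24366722, 0.57503928, 0.24765488]), 'orientation': array([-6.25119282e-01, -3.07857665e+00,  2.21110053e-03]), 'force': array([-0.31695383, -0.20981044, -0.26440461]), 'wrist_torque': array([-0.009193  ,  0.02343757, -0.04083668]), 'grip_width': 0.08523561680591421}
[0.17457819 0.60565237 0.37368877]
```

View pics/w1.png

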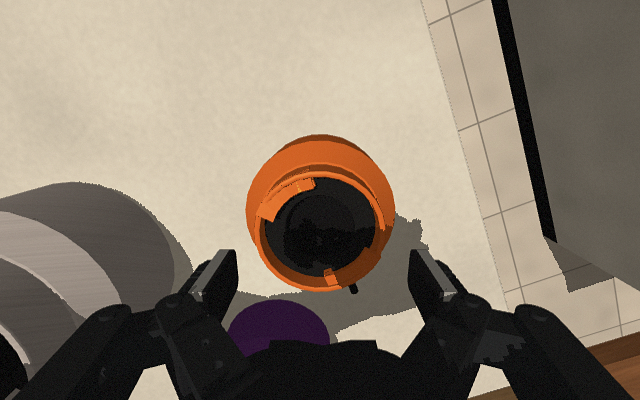

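The picture hasn't changed because the move was refused: rows must hold every key. I'll resend it complete.

Call:
{"name": "send_rows", "arguments": {
  "commands": [
    {"jaw": 0.085, "tx": 0, "ty": 0, "tz": 0.04, "roll": 0},
    {"jaw": 0.085, "tx": 0.01, "ty": -0.02, "tz": 0.04, "roll": 0},
    {"jaw": 0.085, "tx": 0.03, "ty": -0.03, "tz": 0.02, "roll": -0.13},
    {"jaw": 0.085, "tx": 0.03, "ty": -0.035, "tz": 0, "roll": -0.13},
    {"jaw": 0.085, "tx": 0.03, "ty": -0.035, "tz": 0, "roll": -0.13}
  ]
}}

```text
t: 0.7
tcp_pos: [0.3448, 0.4545, 0.3492]
orientation: [1.217, 2.896, 0.003]
force: [-0.3, -1.0, -0.5]
grip_width: 0.0848
```

Call:
{"name": "send_rows", "arguments": {
  "commands": [
    {"jaw": 0.085, "tx": 0.03, "ty": -0.035, "tz": 0, "roll": -0.13},
    {"jaw": 0.085, "tx": 0.03, "ty": -0.035, "tz": 0, "roll": -0.13},
    {"jaw": 0.085, "tx": 0.03, "ty": -0.035, "tz": 0, "roll": -0.13},
    {"jaw": 0.085, "tx": 0.03, "ty": -0.035, "tz": 0, "roll": -0.13},
    {"jaw": 0.085, "tx": 0.03, "ty": -0.035, "tz": 0, "roll": -0.13}
  ]
}}

```text
t: 1.2
tcp_pos: [0.4946, 0.2789, 0.3483]
orientation: [-2.078, -2.356, -0.0]
force: [0.4, 1.1, 0.1]
grip_width: 0.0847
```

```bash
cat > look.py <<'E'
import sys,pickle
from workcell import bot
from h import *
from scipy.spatial.transform import Rotation as Ro
n=sys.argv[1]
o=bot.get_obs();p=bot.camera_params("wrist");im=bot.capture("wrist")[:,:,::-1]
y=Ro.from_rotvec(o["orientation"]).as_matrix()
print(o["t"],o["tcp_pos"].round(4),"yang",np.degrees(np.arctan2(y[1,1],y[0,1])).round(2),"z",y[:,2].round(3),o["force"].round(1),o["wrist_torque"].round(2),o["grip_width"].round(4),o["joint_positions"].round(2))
K,R,t=P(p);print("cam",-R.T@t)
pickle.dump(p,open(n+".pkl","wb"));cv2.imwrite(f"pics/{n}.png",im)
E
python3 look.py w2
```

```text
Traceback (most recent call last):
  File "look.py", line 8, in <module>
    print(o["t"],o["tcp_pos"].round(4),"yang",np.degrees(np.arctan2(y[1,1],y[0,1])).round(2),"z",y[:,2].round(3),o["force"].round(1),o["wrist_torque"].round(2),o["grip_width"].round(4),o["joint_positions"].round(2))
                                                                                                                                                                ^^^^^^^^^^^^^^^^^^^^^
AttributeError: 'float' object has no attribute 'round'
```

Call:
{"name": "send_rows", "arguments": {
  "commands": [
    {"jaw": 0.085, "tx": 0.01, "ty": -0.03, "tz": 0, "roll": -0.14},
    {"jaw": 0.085, "tx": 0.01, "ty": -0.03, "tz": 0, "roll": -0.14},
    {"jaw": 0.085, "tx": 0.01, "ty": -0.03, "tz": 0, "roll": -0.14},
    {"jaw": 0.085, "tx": 0.01, "ty": -0.03, "tz": 0, "roll": -0.14},
    {"jaw": 0.085, "tx": 0, "ty": -0.01, "tz": 0, "roll": -0.14}
  ]
}}

```text
t: 1.75
tcp_pos: [0.5349, 0.1461, 0.3484]
orientation: [2.762, 1.491, -0.0]
force: [-0.3, 0.2, 1.4]
grip_width: 0.0851
```

```bash
sed -i 's/o\["grip_width"\].round(4)/round(o["grip_width"],4)/' look.py; python3 look.py w2
```

```text
1.75 [0.5349 0.1461 0.3484] yang -33.28 z [ 0.001 -0.003 -1.   ] [-0.3  0.2  1.4] [ 0.01 -0.01  0.08] 0.0851 [-0.53  0.49  0.3   1.66 -0.16  1.01 -0.77]
cam [0.57626968 0.2104758  0.47434757]
```

View pics/w2.png

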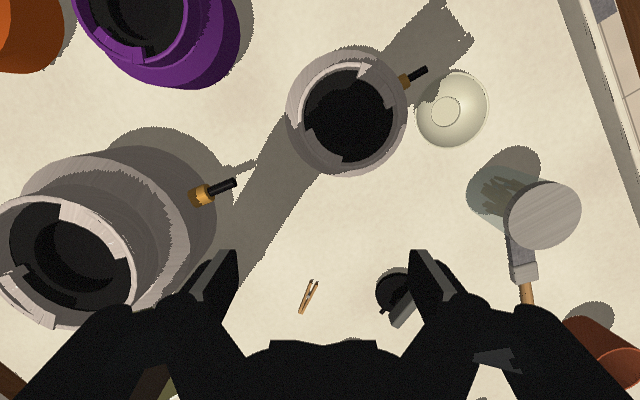

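Call:
{"name": "send_rows", "arguments": {
  "commands": [
    {"jaw": 0.085, "tx": 0.02, "ty": -0.03, "tz": -0.01, "roll": -0.1},
    {"jaw": 0.085, "tx": 0.02, "ty": -0.03, "tz": -0.01, "roll": -0.1},
    {"jaw": 0.085, "tx": 0.01, "ty": -0.02, "tz": 0, "roll": -0.1},
    {"jaw": 0.085, "tx": 0, "ty": 0, "tz": 0, "roll": 0}
  ]
}}

```text
t: 2.2
tcp_pos: [0.5847, 0.0672, 0.3278]
orientation: [2.95, 1.072, -0.001]
force: [0.7, -1.0, 0.0]
grip_width: 0.085
```

```bash
python3 look.py w3; python3 - <<'E'
import cv2,numpy as np
a=cv2.imread("pics/w2.png")[40:185,280:425];cv2.imwrite("pics/c2.png",cv2.resize(a,(580,580),interpolation=cv2.INTER_CUBIC))
E
```

```text
2.2 [0.5847 0.0672 0.3278] yang -50.06 z [ 0.    -0.003 -1.   ] [ 0.7 -1.   0. ] [0.03 0.04 0.01] 0.085 [-0.41  0.57  0.37  1.59 -0.23  1.02 -0.84]
cam [0.64257388 0.11695246 0.453744  ]
```

View pics/w3.png

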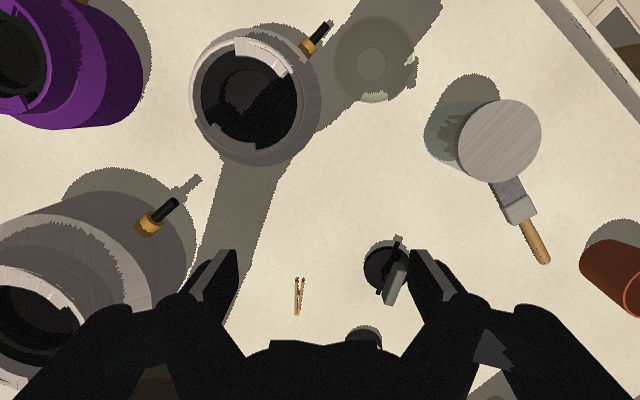

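View pics/c2.png

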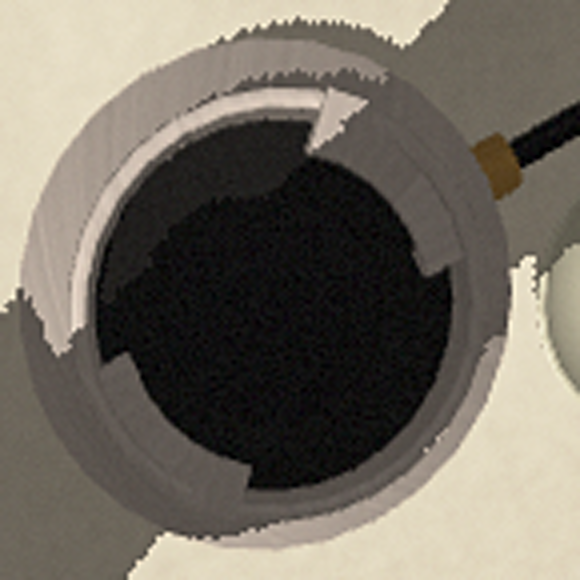

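The small tank sits at (350,112) in w2 and (248,95) in w3, with its hook corners clear. I'll crop w3 too.

```bash
python3 - <<'E'
import cv2,numpy as np
a=cv2.imread("pics/w3.png")[20:165,180:325];cv2.imwrite("pics/c3.png",cv2.resize(a,(580,580),interpolation=cv2.INTER_CUBIC))
E
```

```text
(no output)
```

View pics/c3.png

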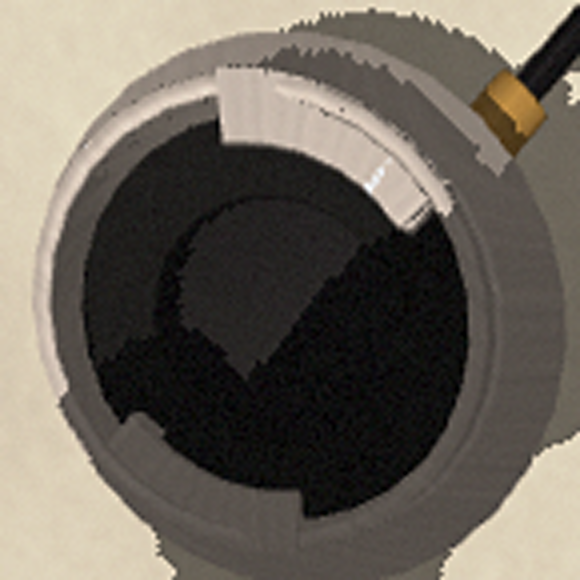

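```bash
cat > fit.py <<'E'
from h import *
import pickle
from scipy.optimize import least_squares
p2,p3=[pickle.load(open(f"w{i}.pkl","rb")) for i in (2,3)]
f2=lambda u,v:(280+u/4,40+v/4);f3=lambda u,v:(180+u/4,20+v/4)
obs=[(p2,f2(425,278),-12),(p2,f2(305,155),50),(p2,f2(128,355),168),(p2,f2(250,465),230),
(p3,f3(408,232),-12),(p3,f3(222,142),50),(p3,f3(140,413),168),(p3,f3(300,492),230)]
for i,a in ((0,-12),(1,50),(2,168),(3,230)):
    print(a,tri(p2,obs[i][1],p3,obs[i+4][1]).round(4))
def r(x):
    out=[]
    for p,uv,a in obs:
        th=x[3]+np.radians(a);out+=list(proj(p,[x[0]+.0435*np.cos(th),x[1]+.0435*np.sin(th),x[2]])[0]-uv)
    return np.array(out)
s=least_squares(r,[.595,.18,.13,0],loss="soft_l1");print(s.x.round(4),np.degrees(s.x[3]));print(r(s.x).reshape(-1,2).round(1))
# visuals
for n,p in (("w2",p2),("w3",p3)):
    im=cv2.imread(f"pics/{n}.png");im=cv2.resize(im,None,fx=4,fy=4,interpolation=cv2.INTER_CUBIC)
    th=np.linspace(0,2*np.pi,200)
    for rad,z,c in ((.0545,.135,(0,255,0)),(.0435,s.x[2],(0,0,255)),(.080,.0,(255,0,0))):
        q=proj(p,np.c_[s.x[0]+rad*np.cos(th),s.x[1]+rad*np.sin(th),0*th+z]);cv2.polylines(im,[(q*4+2).astype(int)],True,c,1)
    for a in (-12,50,168,230):
        t2=np.radians(a)+s.x[3];q=proj(p,[[s.x[0]+k*np.cos(t2),s.x[1]+k*np.sin(t2),s.x[2]] for k in (.0435,.0545)]);cv2.line(im,*[tuple(int(v) for v in w*4+2) for w in q],(0,255,255),1)
    q=proj(p,[s.x[0],s.x[1],.1])[0]*4
    u,v=int(q[0]),int(q[1]);cv2.imwrite(f"pics/fit_{n}.png",im[max(0,v-300):v+300,u-300:u+300])
E
python3 fit.py; python3 - <<'E'
import cv2,numpy as np
a=cv2.hconcat([cv2.resize(cv2.imread(f"pics/fit_w{i}.png"),(400,400),interpolation=cv2.INTER_AREA) for i in (2,3)]);cv2.imwrite("pics/fit.png",a)
E
```

```text
-12 [0.6377 0.1674 0.1213]
50 [0.6245 0.2145 0.1309]
168 [0.5535 0.1962 0.1197]
230 [0.566  0.1493 0.1248]
[ 0.5958  0.1818  0.1255 -0.0845] -4.840042588666831
[[ 0.  -1.7]
 [ 2.   0.4]
 [ 1.3  1.2]
 [-1.3 -0.4]
 [-2.1 -0.9]
 [ 4.   1.1]
 [-0.1  1.1]
 [-1.7 -0.6]]
```

View pics/fit.png

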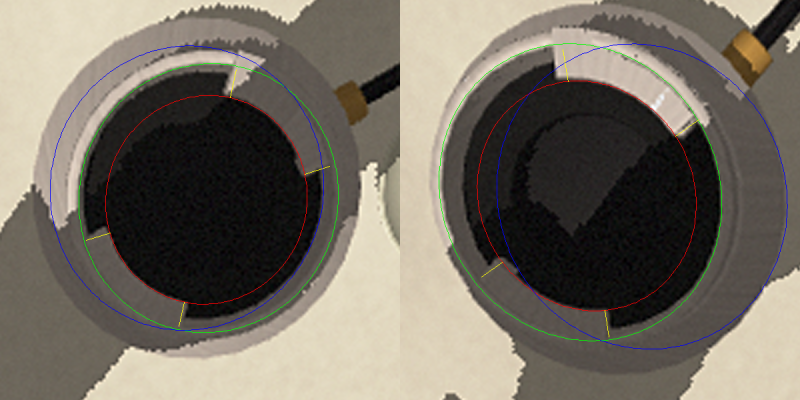

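Opposite hook corners average to a tank centre of (0.5954, 0.1818), with yaw of about -4.5°. Next I'll move above the pinned cap.

Call:
{"name": "send_rows", "arguments": {
  "commands": [
    {"jaw": 0.085, "tx": -0.015, "ty": -0.042, "tz": 0, "roll": -0.07},
    {"jaw": 0.085, "tx": -0.015, "ty": -0.042, "tz": 0, "roll": -0.07},
    {"jaw": 0.085, "tx": -0.015, "ty": -0.042, "tz": -0.02, "roll": -0.07},
    {"jaw": 0.085, "tx": -0.015, "ty": -0.042, "tz": -0.02, "roll": -0.07},
    {"jaw": 0.085, "tx": -0.01, "ty": -0.039, "tz": -0.02, "roll": 0}
  ]
}}

```text
t: 2.75
tcp_pos: [0.5131, -0.1356, 0.268]
orientation: [-3.07, -0.663, -0.001]
force: [0.4, 0.4, -0.0]
grip_width: 0.0852
```

Call:
{"name": "send_rows", "arguments": {
  "commands": [
    {"jaw": 0.085, "tx": 0, "ty": 0, "tz": -0.03, "roll": 0},
    {"jaw": 0.085, "tx": 0, "ty": 0, "tz": -0.03, "roll": 0},
    {"jaw": 0.085, "tx": 0, "ty": 0, "tz": 0, "roll": 0}
  ]
}}

```text
t: 3.05
tcp_pos: [0.5118, -0.1334, 0.2054]
orientation: [-3.066, -0.663, 0.009]
force: [0.6, 0.6, -0.6]
grip_width: 0.0851
```

```bash
python3 look.py w4
```

```text
3.05 [ 0.5118 -0.1334  0.2054] yang -65.61 z [-0.007  0.004 -1.   ] [ 0.6  0.6 -0.6] [0.04 0.02 0.01] 0.0851 [-0.04  0.65  0.34  1.91 -0.35  0.64 -0.62]
cam [ 0.58138163 -0.1017172   0.33108137]
```

View pics/w4.png

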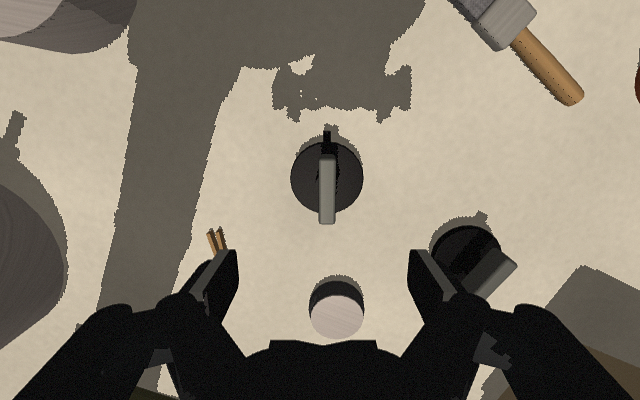

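```bash
python3 - <<'E'
from h import *
import pickle
p=pickle.load(open("w4.pkl","rb"));p3=pickle.load(open("w3.pkl","rb"))
K,R,t=P(p);print(R.round(2))
print(proj(p,[[.5133,-.1404,.074],[.5408,-.1274,.074],[.4839,-.1531,.074],[.5118,-.1334,.2054],[.5118,-.1334,.06]]))
for uv in ((328,159),(327,223),(327,191)): print(uv,onz(p,uv,.074))
print(onz(p,(336,293),0.0))
a=cv2.imread("pics/w4.png")[110:240,262:392];cv2.imwrite("pics/c4.png",cv2.resize(a,(585,585),interpolation=cv2.INTER_CUBIC))
E
```

```text
[[ 0.41 -0.91 -0.01]
 [-0.87 -0.4   0.3 ]
 [-0.27 -0.12 -0.95]]
[[331.91839459 195.09498547]
 [331.69254963 162.26229594]
 [330.99985593 227.3437761 ]
 [324.30036062 270.30070158]
 [324.29705788 189.34147677]]
(328, 159) [ 0.54209014 -0.12320415  0.074     ]
(327, 223) [ 0.48636384 -0.14778919  0.074     ]
(327, 191) [ 0.51498408 -0.13466345  0.074     ]
[ 0.37354432 -0.2133083   0.        ]
```

View pics/c4.png

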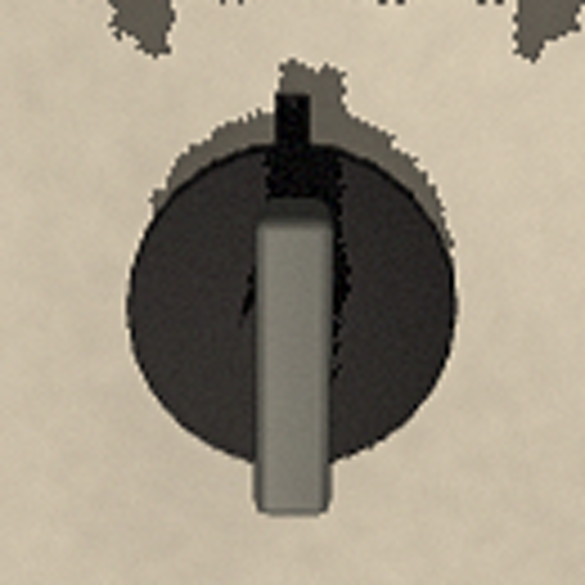

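```bash
python3 - <<'E'
from h import *
import pickle
p=pickle.load(open("w4.pkl","rb"));p3=pickle.load(open("w3.pkl","rb"))
print("disc",onz(p,(327,177.6),.022), "ends", onz(p,(327.2,158.5),.074),onz(p,(327.2,223),.074))
print("left/right disc",onz(p,(262+128/4.5,177.6),.022),onz(p,(262+457/4.5,177.6),.022))
print("pin tip",onz(p,(262+293/4.5,110+95/4.5),.016))
E
```

```text
disc [ 0.51527835 -0.13503319  0.022     ] ends [ 0.54220163 -0.12237531  0.074     ] [ 0.4864423  -0.14796127  0.074     ]
left/right disc [ 0.49887829 -0.0989706   0.022     ] [ 0.53165407 -0.17104225  0.022     ]
pin tip [ 0.55968253 -0.11485559  0.016     ]
```

Call:
{"name": "send_rows", "arguments": {
  "commands": [
    {"jaw": 0.085, "tx": 0.003, "ty": -0.001, "tz": -0.04, "roll": 0},
    {"jaw": 0.085, "tx": 0, "ty": 0, "tz": -0.04, "roll": 0},
    {"jaw": 0.085, "tx": 0, "ty": 0, "tz": -0.025, "roll": 0},
    {"jaw": 0.085, "tx": 0, "ty": 0, "tz": 0, "roll": 0},
    {"jaw": 0.085, "tx": 0, "ty": 0, "tz": 0, "roll": 0}
  ]
}}

```text
t: 3.6
tcp_pos: [0.5182, -0.137, 0.1048]
orientation: [3.071, 0.659, 0.004]
force: [-0.1, -1.1, 0.1]
grip_width: 0.0847
```

```bash
python3 look.py w5
```

```text
3.6 [ 0.5182 -0.137   0.1048] yang -65.78 z [ 0.002 -0.    -1.   ] [-0.1 -1.1  0.1] [-0.02 -0.03  0.05] 0.0847 [ 0.04  0.82  0.23  1.96 -0.43  0.41 -0.55]
cam [ 0.5867263  -0.1050268   0.23100766]
```

View pics/w5.png

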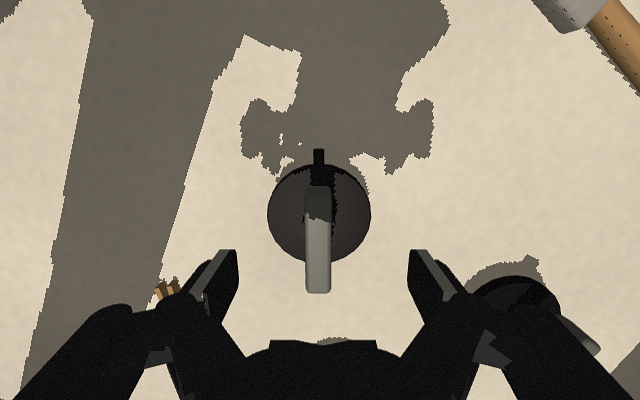

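```bash
python3 - <<'E'
from h import *
import pickle
p=pickle.load(open("w4.pkl","rb"));p5=pickle.load(open("w5.pkl","rb"))
print(tri(p,(327.2,223),p5,(318,292)),tri(p,(327.2,158.5),p5,(318.5,187)),tri(p,(327,177.6),p5,(319,213)))
print(onz(p5,(318,292),.074),onz(p5,(318.5,187),.074),onz(p5,(319,213),.022))
E
```

```text
[ 0.48678616 -0.14747836  0.07516162] [ 0.53292098 -0.12673568  0.01366031] [ 0.51293907 -0.1358561   0.01141942]
[ 0.48595819 -0.14751776  0.074     ] [ 0.5477994  -0.12035575  0.074     ] [ 0.51642355 -0.13406783  0.022     ]
```

The bar's near end triangulates to z 75 mm (expected 74), which puts the cap centre at (0.5155, -0.1345). Now I'll descend and grip.

Call:
{"name": "send_rows", "arguments": {
  "commands": [
    {"jaw": 0.085, "tx": -0.003, "ty": 0.002, "tz": -0.025, "roll": 0},
    {"jaw": 0.085, "tx": 0, "ty": 0, "tz": -0.022, "roll": 0},
    {"jaw": 0.085, "tx": 0, "ty": 0, "tz": 0, "roll": 0},
    {"jaw": 0.085, "tx": 0, "ty": 0, "tz": 0, "roll": 0}
  ]
}}

```text
t: 4.05
tcp_pos: [0.5149, -0.1358, 0.0579]
orientation: [3.071, 0.656, 0.003]
force: [1.0, 0.1, -0.6]
grip_width: 0.0851
```

Call:
{"name": "send_rows", "arguments": {
  "commands": [
    {"jaw": 0.005, "tx": 0, "ty": 0, "tz": 0, "roll": 0},
    {"jaw": 0.005, "tx": 0, "ty": 0, "tz": 0, "roll": 0},
    {"jaw": 0.005, "tx": 0, "ty": 0, "tz": 0, "roll": 0},
    {"jaw": 0.005, "tx": 0, "ty": 0, "tz": 0, "roll": 0},
    {"jaw": 0.005, "tx": 0, "ty": 0, "tz": 0, "roll": 0}
  ],
  "grip_force": 70
}}

```text
t: 4.55
tcp_pos: [0.5141, -0.1357, 0.057]
orientation: [3.072, 0.656, 0.001]
force: [-0.8, 0.3, 6.2]
grip_width: 0.0199
```

Call:
{"name": "send_rows", "arguments": {
  "commands": [
    {"jaw": 0.005, "tx": 0, "ty": 0, "tz": 0, "roll": 0},
    {"jaw": 0.005, "tx": 0, "ty": 0, "tz": 0, "roll": 0},
    {"jaw": 0.005, "tx": 0, "ty": 0, "tz": 0, "roll": 0}
  ]
}}

```text
t: 4.85
tcp_pos: [0.5141, -0.1357, 0.057]
orientation: [3.072, 0.656, 0.001]
force: [-0.7, 0.6, 6.7]
grip_width: 0.02
```

```bash
python3 look.py w6
```

```text
4.85 [ 0.5141 -0.1357  0.057 ] yang -65.9 z [ 0.001 -0.    -1.   ] [-0.7  0.6  6.7] [0.08 0.17 0.03] 0.02 [ 0.07  0.89  0.17  1.99 -0.46  0.3  -0.53]
cam [ 0.58289613 -0.10386117  0.18312453]
```

View pics/w6.png

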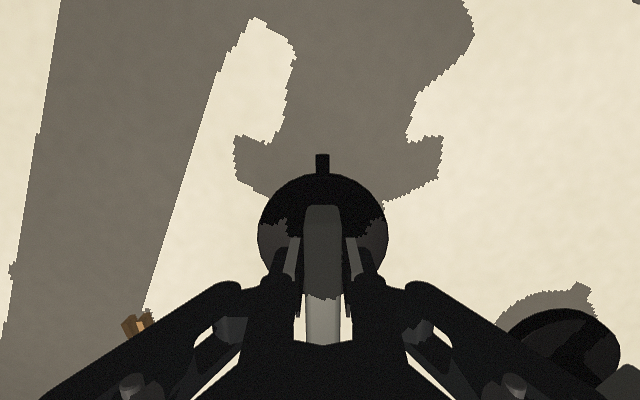

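The width reads 20 mm with 6.7 N upward, so the fingertips are probably straddling the wider stem. I'll open, rise 8 mm and regrip on the bar.

Call:
{"name": "send_rows", "arguments": {
  "commands": [
    {"jaw": 0.04, "tx": 0, "ty": 0, "tz": 0, "roll": 0},
    {"jaw": 0.04, "tx": 0, "ty": 0, "tz": 0, "roll": 0},
    {"jaw": 0.04, "tx": 0, "ty": 0, "tz": 0.008, "roll": 0},
    {"jaw": 0.04, "tx": 0, "ty": 0, "tz": 0, "roll": 0}
  ]
}}

```text
t: 5.3
tcp_pos: [0.5143, -0.1357, 0.0651]
orientation: [3.072, 0.656, 0.002]
force: [0.6, -0.5, -0.4]
grip_width: 0.0397
```

Call:
{"name": "send_rows", "arguments": {
  "commands": [
    {"jaw": 0.005, "tx": 0, "ty": 0, "tz": 0, "roll": 0},
    {"jaw": 0.005, "tx": 0, "ty": 0, "tz": 0, "roll": 0},
    {"jaw": 0.005, "tx": 0, "ty": 0, "tz": 0, "roll": 0},
    {"jaw": 0.005, "tx": 0, "ty": 0, "tz": 0, "roll": 0},
    {"jaw": 0.005, "tx": 0, "ty": 0, "tz": 0, "roll": 0}
  ]
}}

```text
t: 5.8
tcp_pos: [0.5141, -0.1358, 0.0645]
orientation: [3.072, 0.656, 0.001]
force: [-0.1, -0.8, 4.2]
grip_width: 0.0147
```

Call:
{"name": "send_rows", "arguments": {
  "commands": [
    {"jaw": 0.005, "tx": 0, "ty": 0, "tz": 0.02, "roll": 0},
    {"jaw": 0.005, "tx": 0, "ty": 0, "tz": 0.03, "roll": 0},
    {"jaw": 0.005, "tx": 0, "ty": 0, "tz": 0.04, "roll": 0},
    {"jaw": 0.005, "tx": 0, "ty": 0, "tz": 0.04, "roll": 0},
    {"jaw": 0.005, "tx": 0, "ty": 0, "tz": 0.04, "roll": 0}
  ]
}}

```text
t: 6.3
tcp_pos: [0.5128, -0.1349, 0.235]
orientation: [-3.071, -0.656, 0.004]
force: [0.4, 0.2, -1.7]
grip_width: 0.0145
```

```bash
python3 look.py w7
```

```text
6.3 [ 0.5128 -0.1349  0.235 ] yang -65.88 z [-0.002  0.001 -1.   ] [ 0.4  0.2 -1.7] [-0.06 -0.12 -0.01] 0.0145 [-0.06  0.61  0.39  1.88 -0.34  0.71 -0.63]
cam [ 0.58201013 -0.10312351  0.36092051]
```

View pics/w7.png

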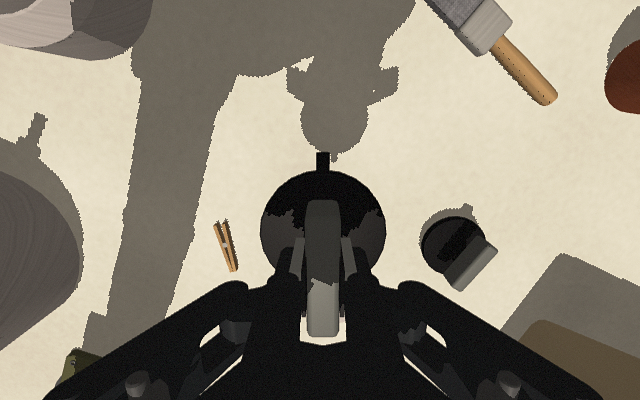

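```bash
python3 - <<'E'
from h import *
import pickle
p=pickle.load(open("w7.pkl","rb"))
t=np.array([.5128,-.1349])
d=np.array([np.cos(np.radians(24.1)),np.sin(np.radians(24.1))]);n=np.array([-d[1],d[0]])
z0=.235-.0645
for nm,uv,z in (("farpin",(322.5,152),z0+.016+.0),("disc far edge",(323,170),z0+.022),("discL",(260,231),z0+.022),("discR",(386,231),z0+.022),("bar far",(322.5,200),z0+.074),("bar near",(322.5,337),z0+.074)):
    x=onz(p,uv,z)[:2]-t;print(nm,"along",(x@d).round(4),"perp",(x@n).round(4))
E
```

```text
farpin along 0.0505 perp 0.0009
disc far edge along 0.0409 perp 0.0006
discL along 0.0021 perp 0.04
discR along 0.0022 perp -0.0387
bar far along 0.039 perp 0.0009
bar near along -0.0312 perp 0.0009
```

Call:
{"name": "send_rows", "arguments": {
  "commands": [
    {"jaw": 0.005, "tx": 0.009, "ty": 0.035, "tz": 0.02, "roll": 0.1},
    {"jaw": 0.005, "tx": 0.009, "ty": 0.035, "tz": 0, "roll": 0.1},
    {"jaw": 0.005, "tx": 0.009, "ty": 0.035, "tz": 0, "roll": 0.1},
    {"jaw": 0.005, "tx": 0.009, "ty": 0.035, "tz": 0, "roll": 0.1},
    {"jaw": 0.005, "tx": 0.009, "ty": 0.035, "tz": 0, "roll": 0.1}
  ]
}}

```text
t: 6.85
tcp_pos: [0.5581, 0.0412, 0.2533]
orientation: [-2.81, -1.402, 0.003]
force: [1.1, -0.9, -3.9]
grip_width: 0.015
```

Call:
{"name": "send_rows", "arguments": {
  "commands": [
    {"jaw": 0.005, "tx": 0.009, "ty": 0.035, "tz": 0, "roll": 0.1},
    {"jaw": 0.005, "tx": 0.009, "ty": 0.035, "tz": 0, "roll": 0.1},
    {"jaw": 0.005, "tx": 0.009, "ty": 0.035, "tz": 0, "roll": 0.1},
    {"jaw": 0.005, "tx": 0.009, "ty": 0.035, "tz": 0, "roll": 0.1},
    {"jaw": 0.005, "tx": 0, "ty": 0, "tz": 0, "roll": 0}
  ]
}}

```text
t: 7.35
tcp_pos: [0.594, 0.1878, 0.2527]
orientation: [-2.466, -1.938, -0.004]
force: [-0.9, 0.8, -2.3]
grip_width: 0.0145
```

```bash
python3 look.py w8
```

```text
7.35 [0.594  0.1878 0.2527] yang -13.68 z [-0.002  0.006 -1.   ] [-0.9  0.8 -2.3] [0.05 0.02 0.03] 0.0145 [-0.47  0.68  0.17  1.58 -0.15  0.89 -0.48]
cam [0.6122067  0.26126703 0.3790947 ]
```

View pics/w8.png

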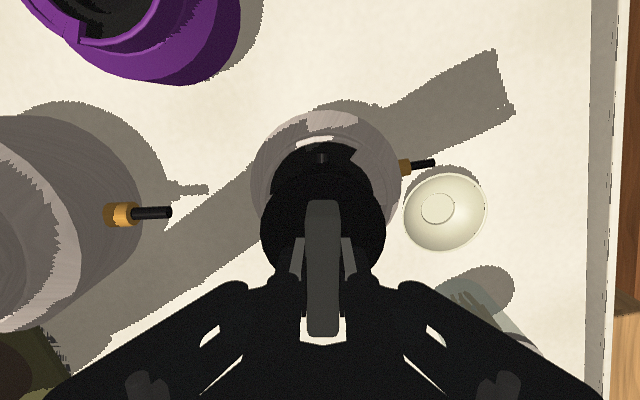

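Call:
{"name": "send_rows", "arguments": {
  "commands": [
    {"jaw": 0.005, "tx": 0, "ty": 0, "tz": -0.02, "roll": 0},
    {"jaw": 0.005, "tx": 0, "ty": 0, "tz": -0.02, "roll": 0},
    {"jaw": 0.005, "tx": 0, "ty": 0, "tz": 0, "roll": 0},
    {"jaw": 0.005, "tx": 0, "ty": 0, "tz": 0, "roll": 0}
  ]
}}

```text
t: 7.8
tcp_pos: [0.5944, 0.1783, 0.2139]
orientation: [-2.483, -1.925, 0.003]
force: [0.1, -0.2, -1.3]
grip_width: 0.0146
```

Call:
{"name": "send_rows", "arguments": {
  "commands": [
    {"jaw": 0.005, "tx": 0.001, "ty": 0.003, "tz": 0, "roll": 0},
    {"jaw": 0.005, "tx": 0, "ty": 0, "tz": 0, "roll": 0}
  ]
}}

```text
t: 8.0
tcp_pos: [0.5966, 0.1832, 0.2154]
orientation: [2.481, 1.927, 0.004]
force: [-0.4, 0.8, -3.0]
grip_width: 0.015
```

```bash
python3 look.py w9;python3 - <<'E'
from workcell import bot
import cv2
a=[cv2.resize(bot.capture(n)[v-50:v+50,u-50:u+50,::-1],(400,400),interpolation=cv2.INTER_CUBIC) for n,u,v in (("scene",381,150),("top",294,130))]
cv2.imwrite("pics/st9.png",cv2.hconcat(a))
E
```

```text
8.0 [0.5966 0.1832 0.2154] yang -14.31 z [ 0.002  0.001 -1.   ] [-0.4  0.8 -3. ] [0.02 0.04 0.03] 0.015 [-0.46  0.73  0.17  1.62 -0.16  0.81 -0.48]
cam [0.61508833 0.257065   0.3415242 ]
```

View pics/w9.png

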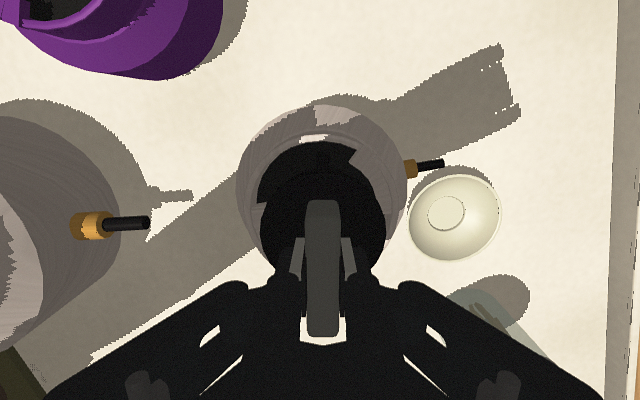

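View pics/st9.png

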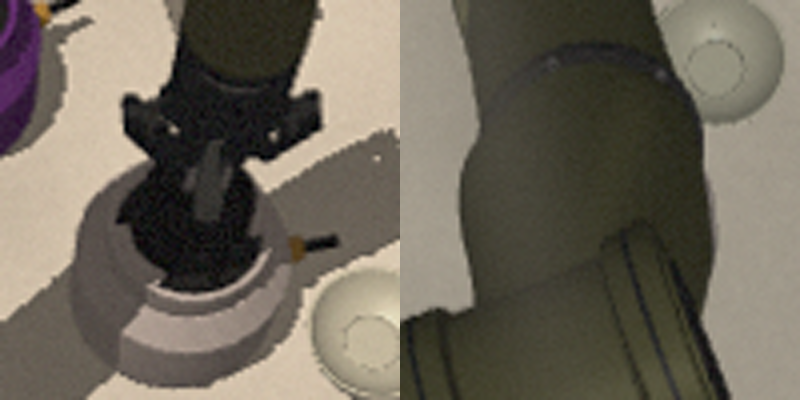

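The cap hangs over the collar with a pin at (160,280) in the scene crop, inside the gap. I'll go down slowly and watch the force.

Call:
{"name": "send_rows", "arguments": {
  "commands": [
    {"jaw": 0.005, "tx": 0, "ty": 0, "tz": -0.01, "roll": 0},
    {"jaw": 0.005, "tx": 0, "ty": 0, "tz": -0.01, "roll": 0},
    {"jaw": 0.005, "tx": 0, "ty": 0, "tz": -0.008, "roll": 0},
    {"jaw": 0.005, "tx": 0, "ty": 0, "tz": 0, "roll": 0},
    {"jaw": 0.005, "tx": 0, "ty": 0, "tz": 0, "roll": 0}
  ]
}}

```text
t: 8.65
tcp_pos: [0.5957, 0.1824, 0.1858]
orientation: [-2.481, -1.927, 0.001]
force: [0.1, 0.2, -1.1]
grip_width: 0.0145
```

Call:
{"name": "send_rows", "arguments": {
  "commands": [
    {"jaw": 0.005, "tx": 0, "ty": -0.001, "tz": -0.005, "roll": 0},
    {"jaw": 0.005, "tx": 0, "ty": 0, "tz": -0.005, "roll": 0},
    {"jaw": 0.005, "tx": 0, "ty": 0, "tz": -0.004, "roll": 0},
    {"jaw": 0.005, "tx": 0, "ty": 0, "tz": 0, "roll": 0},
    {"jaw": 0.005, "tx": 0, "ty": 0, "tz": 0, "roll": 0}
  ]
}}

```text
t: 9.15
tcp_pos: [0.5958, 0.1815, 0.1722]
orientation: [-2.481, -1.927, 0.0]
force: [-0.7, -0.1, -1.5]
grip_width: 0.015
```

```bash
python3 look.py w10
```

```text
9.15 [0.5958 0.1815 0.1722] yang -14.32 z [-0. -0. -1.] [-0.7 -0.1 -1.5] [-0.02  0.03  0.03] 0.015 [-0.45  0.78  0.15  1.65 -0.17  0.72 -0.47]
cam [0.61459572 0.25555977 0.2982376 ]
```

The pins are below the rim with no contact force. I'll go on until the disc meets the seal.

Call:
{"name": "send_rows", "arguments": {
  "commands": [
    {"jaw": 0.005, "tx": 0, "ty": 0, "tz": -0.002, "roll": 0},
    {"jaw": 0.005, "tx": 0, "ty": 0, "tz": -0.0015, "roll": 0},
    {"jaw": 0.005, "tx": 0, "ty": 0, "tz": 0, "roll": 0},
    {"jaw": 0.005, "tx": 0, "ty": 0, "tz": 0, "roll": 0}
  ]
}}

```text
t: 9.6
tcp_pos: [0.5958, 0.1815, 0.1688]
orientation: [2.481, 1.927, 0.0]
force: [0.3, -0.5, -2.2]
grip_width: 0.0147
```

Call:
{"name": "send_rows", "arguments": {
  "commands": [
    {"jaw": 0.005, "tx": 0, "ty": 0, "tz": -0.001, "roll": 0},
    {"jaw": 0.005, "tx": 0, "ty": 0, "tz": 0, "roll": 0},
    {"jaw": 0.005, "tx": 0, "ty": 0, "tz": 0, "roll": 0}
  ]
}}

```text
t: 9.9
tcp_pos: [0.5959, 0.1815, 0.1682]
orientation: [2.481, 1.927, 0.001]
force: [-0.6, -0.5, 2.5]
grip_width: 0.0146
```

Contact came at TCP z 0.1684, matching the expected 0.1685. Now I'll turn clockwise with a small preload.

Call:
{"name": "send_rows", "arguments": {
  "commands": [
    {"jaw": 0.005, "tx": 0, "ty": 0, "tz": -0.0005, "roll": -0.1},
    {"jaw": 0.005, "tx": 0, "ty": 0, "tz": 0, "roll": -0.12},
    {"jaw": 0.005, "tx": 0, "ty": 0, "tz": 0, "roll": -0.12},
    {"jaw": 0.005, "tx": 0, "ty": 0, "tz": 0, "roll": -0.1},
    {"jaw": 0.005, "tx": 0, "ty": 0, "tz": 0, "roll": 0}
  ]
}}

```text
t: 10.4
tcp_pos: [0.5964, 0.1815, 0.1678]
orientation: [2.841, 1.338, 0.002]
force: [0.3, -0.0, 3.0]
grip_width: 0.0148
```

```bash
python3 look.py w11
```

```text
10.4 [0.5964 0.1815 0.1678] yang -39.56 z [ 0.002 -0.    -1.   ] [ 0.3 -0.   3. ] [ 0.05  0.12 -0.08] 0.0148 [-0.52  0.8   0.28  1.66 -0.3   0.72 -0.78]
cam [0.64430377 0.24069188 0.29386835]
```

Call:
{"name": "send_rows", "arguments": {
  "commands": [
    {"jaw": 0.005, "tx": 0, "ty": 0, "tz": -0.0004, "roll": -0.1},
    {"jaw": 0.005, "tx": 0, "ty": 0, "tz": -0.0004, "roll": -0.1},
    {"jaw": 0.005, "tx": 0, "ty": 0, "tz": -0.0004, "roll": -0.1},
    {"jaw": 0.005, "tx": 0, "ty": 0, "tz": 0, "roll": 0}
  ]
}}

```text
t: 10.85
tcp_pos: [0.5965, 0.1817, 0.1666]
orientation: [3.009, 0.902, 0.002]
force: [0.7, 0.5, 5.0]
grip_width: 0.0149
```

```bash
python3 look.py w12
```

```text
10.85 [0.5965 0.1817 0.1666] yang -56.63 z [ 0.002  0.    -1.   ] [0.7 0.5 5. ] [ 0.04  0.11 -0.14] 0.0149 [-0.57  0.82  0.36  1.66 -0.4   0.73 -1.  ]
cam [0.65930876 0.224158   0.29275308]
```

View pics/w12.png

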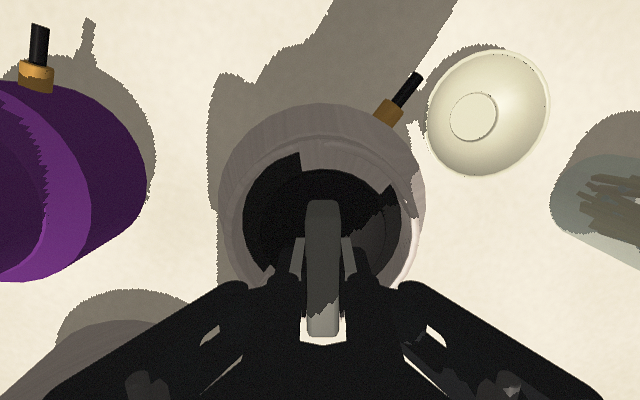

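The pin has gone under the hook at (340,165). I'll keep turning.

Call:
{"name": "send_rows", "arguments": {
  "commands": [
    {"jaw": 0.005, "tx": 0, "ty": 0, "tz": -0.0004, "roll": -0.1},
    {"jaw": 0.005, "tx": 0, "ty": 0, "tz": -0.0004, "roll": -0.1},
    {"jaw": 0.005, "tx": 0, "ty": 0, "tz": -0.0002, "roll": -0.1},
    {"jaw": 0.005, "tx": 0, "ty": 0, "tz": 0, "roll": -0.1},
    {"jaw": 0.005, "tx": 0, "ty": 0, "tz": 0, "roll": 0}
  ]
}}

```text
t: 11.4
tcp_pos: [0.5965, 0.1817, 0.1657]
orientation: [-3.128, -0.286, -0.003]
force: [-0.5, -0.6, 6.2]
grip_width: 0.0146
```

```bash
python3 look.py w13
```

```text
11.4 [0.5965 0.1817 0.1657] yang -79.56 z [ 0.002  0.    -1.   ] [-0.5 -0.6  6.2] [ 0.09  0.1  -0.16] 0.0146 [-0.62  0.84  0.47  1.67 -0.52  0.76 -1.29]
cam [0.67052538 0.19636087 0.29187061]
```

Call:
{"name": "send_rows", "arguments": {
  "commands": [
    {"jaw": 0.005, "tx": 0, "ty": 0, "tz": 0, "roll": -0.08},
    {"jaw": 0.005, "tx": 0, "ty": 0, "tz": 0, "roll": -0.08},
    {"jaw": 0.005, "tx": 0, "ty": 0, "tz": 0, "roll": -0.06},
    {"jaw": 0.005, "tx": 0, "ty": 0, "tz": 0, "roll": 0}
  ]
}}

```text
t: 11.85
tcp_pos: [0.5966, 0.1816, 0.1658]
orientation: [-3.141, 0.058, -0.003]
force: [-0.6, -0.3, 6.3]
grip_width: 0.0147
```

```bash
python3 look.py w14
```

```text
11.85 [0.5966 0.1816 0.1658] yang -92.1 z [ 0.002  0.    -1.   ] [-0.6 -0.3  6.3] [ 0.07  0.05 -0.15] 0.0147 [-0.65  0.85  0.53  1.67 -0.58  0.78 -1.45]
cam [0.67174961 0.1798973  0.29188343]
```

Call:
{"name": "send_rows", "arguments": {
  "commands": [
    {"jaw": 0.005, "tx": 0, "ty": 0, "tz": 0, "roll": -0.04},
    {"jaw": 0.005, "tx": 0, "ty": 0, "tz": 0, "roll": -0.02},
    {"jaw": 0.005, "tx": 0, "ty": 0, "tz": 0, "roll": 0}
  ]
}}

```text
t: 12.2
tcp_pos: [0.5966, 0.1816, 0.1659]
orientation: [3.138, -0.145, 0.003]
force: [-1.3, -0.0, 6.5]
grip_width: 0.015
```

```bash
python3 look.py w15
```

```text
12.2 [0.5966 0.1816 0.1659] yang -95.28 z [ 0.002 -0.    -1.   ] [-1.3 -0.   6.5] [-0.02  0.07  0.95] 0.015 [-0.66  0.86  0.55  1.67 -0.59  0.79 -1.5 ]
cam [0.67150984 0.17581414 0.29198317]
```

View pics/w15.png

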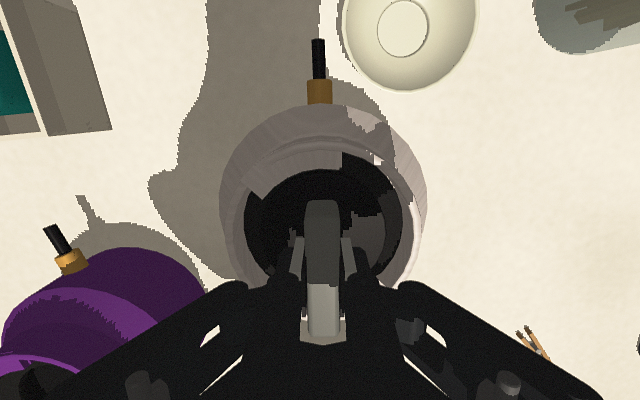

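The turning moment jumped to 0.95 N m at cap yaw -5.3° (tank yaw is about -4.8°), so this looks like the stop. I'll nudge once more to confirm.

Call:
{"name": "send_rows", "arguments": {
  "commands": [
    {"jaw": 0.005, "tx": 0, "ty": 0, "tz": 0, "roll": -0.02},
    {"jaw": 0.005, "tx": 0, "ty": 0, "tz": 0, "roll": 0}
  ]
}}

```text
t: 12.45
tcp_pos: [0.5966, 0.1816, 0.1659]
orientation: [3.136, -0.172, 0.003]
force: [-0.3, -1.5, 5.9]
grip_width: 0.015
```

```bash
python3 look.py w16
```

```text
12.45 [0.5966 0.1816 0.1659] yang -96.29 z [ 0.002 -0.001 -1.   ] [-0.3 -1.5  5.9] [-0.1   0.06  1.51] 0.015 [-0.66  0.86  0.56  1.67 -0.6   0.79 -1.51]
cam [0.67138179 0.17455252 0.29200135]
```

Call:
{"name": "send_rows", "arguments": {
  "commands": [
    {"jaw": 0.005, "tx": 0, "ty": 0, "tz": 0, "roll": 0.015},
    {"jaw": 0.06, "tx": 0, "ty": 0, "tz": 0, "roll": 0},
    {"jaw": 0.06, "tx": 0, "ty": 0, "tz": 0, "roll": 0},
    {"jaw": 0.06, "tx": 0, "ty": 0, "tz": 0, "roll": 0},
    {"jaw": 0.06, "tx": 0, "ty": 0, "tz": 0, "roll": 0}
  ]
}}

```text
t: 13.0
tcp_pos: [0.5955, 0.1815, 0.1647]
orientation: [3.137, -0.162, -0.001]
force: [0.3, 0.1, 0.4]
grip_width: 0.0598
```

Call:
{"name": "send_rows", "arguments": {
  "commands": [
    {"jaw": 0.06, "tx": 0, "ty": 0, "tz": 0.02, "roll": 0},
    {"jaw": 0.06, "tx": 0, "ty": 0, "tz": 0.03, "roll": 0},
    {"jaw": 0.06, "tx": 0, "ty": 0, "tz": 0.03, "roll": 0},
    {"jaw": 0.06, "tx": 0, "ty": 0, "tz": 0.03, "roll": 0},
    {"jaw": 0.06, "tx": 0, "ty": 0, "tz": 0, "roll": 0}
  ]
}}

```text
t: 13.5
tcp_pos: [0.5983, 0.1812, 0.2792]
orientation: [-3.136, 0.163, -0.012]
force: [0.6, -0.8, 0.1]
grip_width: 0.0601
```

Call:
{"name": "send_rows", "arguments": {
  "commands": [
    {"jaw": 0.06, "tx": -0.02, "ty": -0.03, "tz": 0.02, "roll": 0},
    {"jaw": 0.06, "tx": -0.02, "ty": -0.03, "tz": 0.01, "roll": 0},
    {"jaw": 0.06, "tx": -0.01, "ty": -0.03, "tz": 0, "roll": 0},
    {"jaw": 0.06, "tx": 0, "ty": 0, "tz": 0, "roll": 0},
    {"jaw": 0.06, "tx": 0, "ty": 0, "tz": 0, "roll": 0}
  ]
}}

```text
t: 14.0
tcp_pos: [0.5455, 0.0913, 0.3047]
orientation: [-3.137, 0.165, 0.001]
force: [1.4, 0.6, -0.6]
grip_width: 0.06
```

```bash
python3 look.py w17;python3 - <<'E'
from workcell import bot
import cv2
a=[cv2.resize(bot.capture(n)[v-50:v+50,u-50:u+50,::-1],(400,400),interpolation=cv2.INTER_CUBIC) for n,u,v in (("scene",381,150),("top",294,130))]
cv2.imwrite("pics/st17.png",cv2.hconcat(a))
E
```

```text
14.0 [0.5455 0.0913 0.3047] yang -96.03 z [-0.001  0.    -1.   ] [ 1.4  0.6 -0.6] [ 0.01 -0.02 -0.01] 0.06 [-0.64  0.61  0.67  1.74 -0.45  0.96 -1.46]
cam [0.6205882  0.08441914 0.43061881]
```

View pics/w17.png

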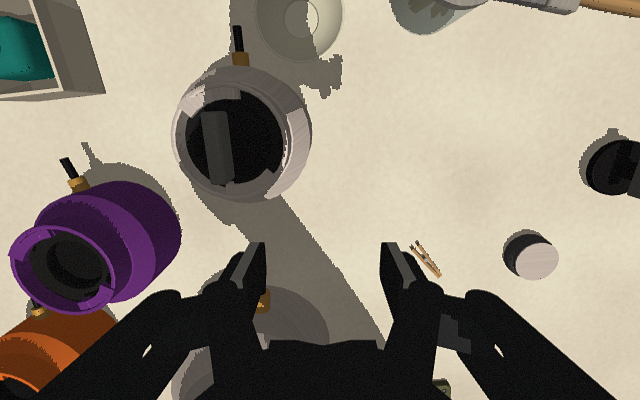

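View pics/st17.png

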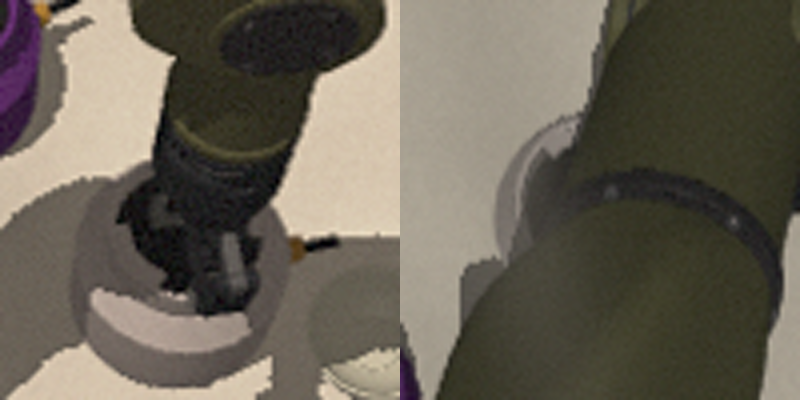

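```bash
python3 - <<'E'
from h import *
import pickle
im=cv2.imread("pics/w17.png")[90:210,160:310];cv2.imwrite("pics/c17.png",cv2.resize(im,(750,600),interpolation=cv2.INTER_CUBIC))
E
```

```text
(no output)
```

View pics/c17.png

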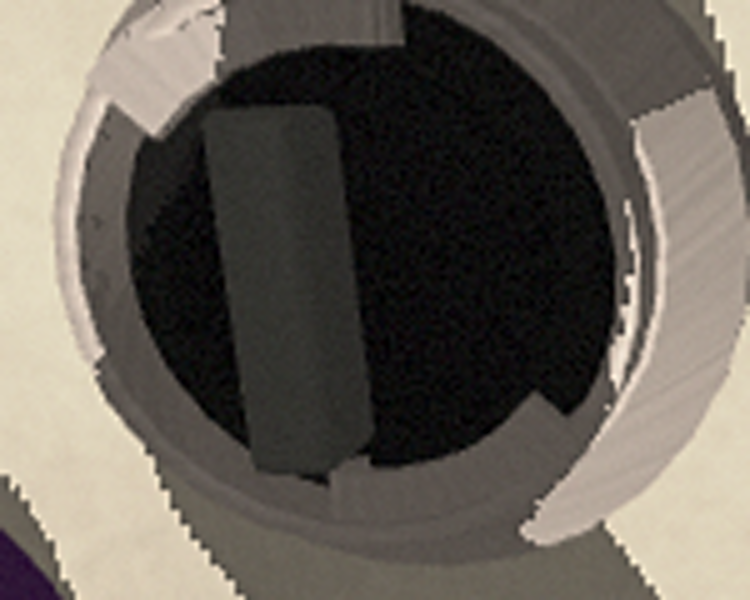

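```bash
python3 - <<'E'
from h import *
import pickle
p=pickle.load(open("w17.pkl","rb"));f=lambda u,v:(160+u/5,90+v/5)
for a,b,z in (((207,125),(253,462),.1755),((337,120),(372,435),.1755),((337,120),(372,435),.1475)):
    A=onz(p,f(*a),z);B=onz(p,f(*b),z);d=A-B;print(A,B,np.linalg.norm(d),np.degrees(np.arctan2(d[1],d[0])))
A=onz(p,f(255,112),.1755);B=onz(p,f(300,468),.1755);print((A+B)/2)
E
```

```text
[0.62515299 0.18622029 0.1755    ] [0.56710534 0.19120754 0.1755    ] 0.05826150284085746 -4.910598225246326
[0.62364981 0.16436133 0.1755    ] [0.56974821 0.1689963  0.1755    ] 0.05410051208711127 -4.914742274758605
[0.62398583 0.17313521 0.1475    ] [0.56416838 0.17827888 0.1475    ] 0.060038193868458455 -4.914742274758594
[0.59574384 0.18039993 0.1755    ]
```

The cap's bar now lies at yaw -4.9°, against a tank yaw of about -4.8°. It is centred at (0.596, 0.180), and the gripper is clear. I'll hand the job in.

```bash
python3 -c "
from workcell import bot
print(bot.job_done(), bot.get_obs()['t'])"
```

```text
the job is handed in; nothing more can be done
the job is handed in; nothing more can be done
```

The cap with two pins is locked in the collar of the small aluminium tank. I let go, moved the arm clear and handed the job in at about 14 s. I never touched the spare cap.

- **Grip:** The first grip caught the wider stem (20 mm opening, 6.7 N upward). I opened, rose 8 mm and regripped on the bar before lifting.
- **Insertion:** I lowered the cap with the pins in the gaps, about 80° counterclockwise of the tank's x. It met the seal at TCP z 0.168 m, as expected.
- **Turning:** I turned it clockwise, and it went down about 2.5 mm. The turning moment rose from about -0.15 to 0.95 N m at cap yaw -5.3°, and to 1.5 N m on one more nudge, so I took that as the stop.
- **After letting go:** The bar lies at yaw -4.9°, and I had measured the tank's yaw at about -4.8°. The cap is centred within about 2 mm and the pins are under the hooks. The tool touched nothing.

**Disagreements:** The hook tops measured about 125 mm high, where the text gives 135 mm for the collar's highest point. The first static-camera fix of the cap was about 6 mm off in y, and the wrist views corrected it. The far end of the bar, which was in shadow, triangulated badly, so I used its near end.

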